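Count two big capacitors into the kit tray

ROBOT

A 7-joint arm with a two-finger parallel gripper is mounted at the origin on the work surface. World frame = base frame: x ahead of the robot, y to its left, z up, the work surface at z = 0. Lengths are in m, angles in degrees, forces in N, time in s.
With the tool pointing down it reaches from about 0.425 to 0.875 m from the base axis. Payload 8.4 kg.
Tool frame: the origin (TCP) lies on the front face of the gripper's body, between the roots of the fingers; the fingertips stand 70 mm ahead of it and the grasp point (between the pads) lies 51 mm ahead of it; z points along the fingers, y is the line along which they close (so a half turn about z gives the same grasp; the last joint's range is limited). The gripper opens to 87 mm and grips with 3 to 60 N. Pads are 19 mm wide; open, the fingers measure 117 mm over their backs; the gripper's body (75 mm by 190 mm) begins 51 mm behind the grasp point.
Start: joints at [-80.684, 19.091, 2.286, 83.961, -0.768, 76.965, -3.352], TCP at [0.168, 0.628, 0.292] pointing down, gripper open.
Joint ranges: [-147.57, 147.57], [-21.85, 119.76], [-74.77, 79.35], [14.55, 137.4], [-85.83, 265.84], [4.83, 119.75], [-152.11, 152.11]. Speed limits (degrees/s): [127.2, 127.2, 159.86, 159.86, 180, 180, 180].

INTERFACE

Orientations are given as [roll, pitch, yaw] about the fixed x, y, z axes, in that order (R = Rz(yaw) Ry(pitch) Rx(roll)).
In Python, from rig import env gives the robot as it stands.
- The arm moves only by the tool send_path, called after "Emit:" as name(argument=value, ...), one argument or row to a line, values as JSON. Schema: {"type":"object","properties":{"offsets":{"type":"object","properties":{"motion":{"type":"array","items":{"type":"array","items":{"type":"number"},"minItems":7,"maxItems":7},"minItems":1,"maxItems":12}},"additionalProperties":false,"required":["motion"]},"force":{"type":"number"},"only":{"type":"string"},"quiet":{"type":"boolean"},"lines":{"type":"string"}},"required":["offsets"],"additionalProperties":false}. offsets is an object whose key "motion" holds a list of rows, 1 to 12 of them, each of 7 numbers: a rotation vector rx, ry, rz in fractions of the full range, 1 being 60 degrees, then dx, dy, dz in a scale on which 1.0 is 0.75 m, then the finger opening in m; each row is the pose to reach, as a shift and turn from the pose commanded when the call began, along the tool's axes at that moment; what a row does not reach only later rows make up. A row lasts 1/12 s, in which the tool goes at most 0.0417 m and 7.16 degrees, less where a joint would pass 70% of its speed; a pose out of reach is approached as far as the arm can. The fingers move at their own pace and stop on an object; force is the grip in N (left out, the last holds). Time passes only in rows, so rows that do not move let the fingers close. The tool returns the time, the measured TCP pose, the force, the opening and the grip force at its end. only (a regular expression) keeps the lines of the reply that match it, lines (a string "A,B") keeps lines A to B, and quiet returns only ok. Shift and turn numbers lie between -1 and 1, and a call with a number outside is refused. Input that does not fit is refused with a message, and nothing moves.
- env.observe(): the state, without advancing time (a new reading comes with each control period).
- env.get_image(name): name is "side" or "top"; returns a dict with "color" (420x560x3 uint8, red, green, blue), "fx", "fy", "cx", "cy" (pixels), "cam_to_world" (4x4, takes a point from camera to world coordinates). Camera axes: x right, y down, z forward; pixel columns grow to the right and rows downward; lengths in m; the calibration is good to about 2 mm. A picture is of the moment at which its call begins. There is no depth.
- env.hand_in(): hands the job in; it is judged then, once.
The state is a dict: "time": time; "joint_positions": joint angles; "qvel": joint speeds; "tau": joint torques, N m; "eef_pos": TCP position; "tool_rot": TCP orientation; "force": force on the tool from outside, world axes, zero at the start; "wrist_torque": the same for the moment, N m; "grip_width": finger opening in m; "grip_force": force on a finger pad.
Only numpy, scipy, OpenCV 4.12 (cv2) and the standard library are available. Lean on these libraries where they do the work, as an engineer would, in place of code of your own. Each camera call takes 0.05 s, during which the arm holds its last target. There are 200 camera calls.

TASK

The opened motor drive gets two new capacitors. Stand exactly two of the three big black screw-terminal capacitors upright on the floor of the shallow metal tray, and leave the third one standing where it is on the bench.

Things in the scene. Friction and masses are not known exactly. Their poses are not given: they have to be found in the camera images.
- cap_a: one of three identical big capacitors: rigid black cylinder, 35 mm diameter, 50 mm tall, two small brass screw terminals 5 mm high on top, about 70 g. Stands loose on the bench, 25 mm clear all round. Origin: centre of its underside, z up along its axis. Bystanders are two thinner black capacitors (22 mm diameter, 36 mm tall, no terminals)
- cap_b: one of three identical big capacitors: rigid black cylinder, 35 mm diameter, 50 mm tall, two small brass screw terminals 5 mm high on top, about 70 g. Stands loose on the bench, 25 mm clear all round. Origin: centre of its underside, z up along its axis. Bystanders are two thinner black capacitors (22 mm diameter, 36 mm tall, no terminals)
- cap_c: one of three identical big capacitors: rigid black cylinder, 35 mm diameter, 50 mm tall, two small brass screw terminals 5 mm high on top, about 70 g. Stands loose on the bench, 25 mm clear all round. Origin: centre of its underside, z up along its axis. Bystanders are two thinner black capacitors (22 mm diameter, 36 mm tall, no terminals)
- tray: empty shallow open aluminium tray, 190 mm (its x) by 140 mm (its y) outside, 26 mm high, walls and floor 4 mm thick, fixed to the bench, turned up to 20 degrees. Origin: centre of its underside, on the bench; z up. It lies left or right of the loose pieces; a green multimeter under 50 mm high lies on the other side

How it is judged:
By the outcome, as a careful person would: the job done as asked, in the order asked, and still so for the second after the job is handed in, with the robot touching nothing.
It also fails if it takes over 48 s, if anything falls off the work surface, if the arm or the gripper's body presses on something with over 40 N, if the wrist force passes 120 N, or if a joint passes its speed limit or range.

## Working session

There is one attempt and no reset: what is moved stays moved. The work goes in short steps, Python scripts to look and compute and a tool call to move; the robot and the scene stay as the last step left them, time stands still between calls to the robot, and variables do not carry over. Pictures are saved under pics/ and viewed, at most 10 in all, crops included, and the job is handed in when it is done.

```bash
ls; mkdir -p pics; python3 - <<'E'
from rig import env
import cv2,numpy as np
for n in("top","side"):
    d=env.get_image(n);cv2.imwrite(f"pics/{n}0.png",d["color"][:,:,::-1]);print(n,d["fx"],d["fy"],d["cx"],d["cy"],np.round(d["cam_to_world"],3).tolist())
s=env.observe();print(s["eef_pos"],s["tool_rot"],s["grip_width"],s["time"])
E
```

```text
pics
rig.py
top 382.6187068506078 382.6187068506078 279.76065807723506 210.7650386599949 [[0.025, -0.985, 0.173, 0.414], [-1.0, -0.027, -0.012, 0.003], [0.016, -0.173, -0.985, 0.869], [0.0, 0.0, 0.0, 1.0]]
side 396.8143332016575 396.8143332016575 281.067650786542 208.44510490079531 [[0.988, -0.117, 0.103, 0.501], [-0.156, -0.753, 0.639, -0.493], [0.003, -0.648, -0.762, 0.614], [0.0, 0.0, 0.0, 1.0]]
[0.16817348 0.627543   0.29147587] [-1.79918965e+02  6.24023075e-03  1.64998830e+02] 0.08687510014149029 0.1
```

View pics/top0.png

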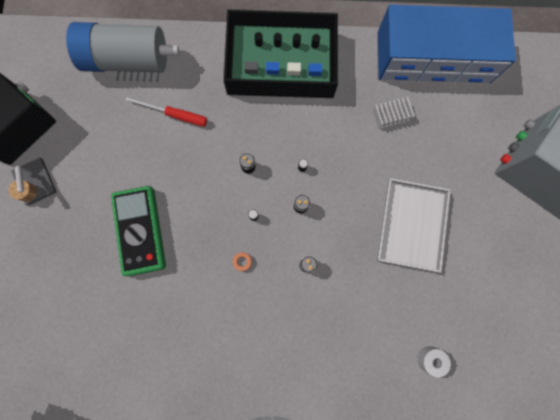

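View pics/side0.png

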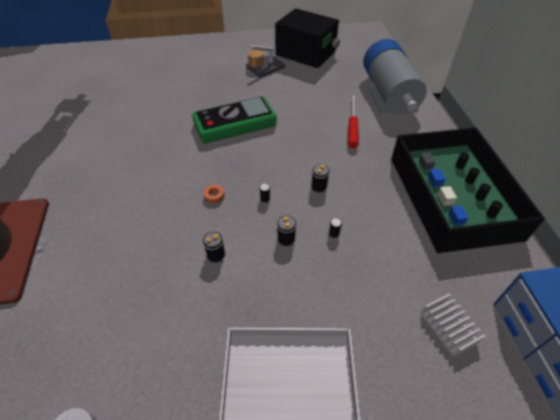

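The top view shows the three terminal-topped capacitors at about (248,162), (302,204) and (308,265). The thin ones are at (303,165) and (254,215), and the tray centre is near (415,226). In the side view the big ones are at (320,178), (286,229) and (214,245), and the tray's far edge is at about (228–352, 330). Next I'll measure from both views.

```bash
cat > h.py <<'E'
from rig import env
import cv2,numpy as np
def ray(d,p):
    T=np.array(d["cam_to_world"]);v=np.array([(p[0]-d["cx"])/d["fx"],(p[1]-d["cy"])/d["fy"],1])
    return T[:3,3],T[:3,:3]@v
def plane(d,p,z):
    o,v=ray(d,p);return o+v*(z-o[2])/v[2]
def tri(d1,p1,d2,p2):
    o,v=ray(d1,p1);q,w=ray(d2,p2)
    t=np.linalg.lstsq(np.c_[v,-w],q-o,rcond=None)[0]
    a=o+v*t[0];b=q+w*t[1];return (a+b)/2,np.linalg.norm(a-b)
def blob(m,c,r):
    k=np.zeros_like(m);cv2.circle(k,(int(c[0]),int(c[1])),r,255,-1)
    y,x=np.nonzero(m&k);return np.array([x.mean(),y.mean()]),len(x)
def gold(d):
    return cv2.inRange(cv2.cvtColor(d["color"],cv2.COLOR_RGB2HSV),(8,70,90),(32,255,255))
def quad(d,x0,y0,x1,y1):
    m=cv2.inRange(d["color"],(150,)*3,(255,)*3);k=np.zeros_like(m);k[y0:y1,x0:x1]=m[y0:y1,x0:x1]
    k=cv2.morphologyEx(k,cv2.MORPH_CLOSE,np.ones((7,7)))
    c=max(cv2.findContours(k,cv2.RETR_EXTERNAL,cv2.CHAIN_APPROX_NONE)[0],key=cv2.contourArea)
    return c
E
python3 - <<'E'
from h import *
T=env.get_image("top");S=env.get_image("side");np.set_printoptions(precision=4,suppress=True)
gt,gs=gold(T),gold(S)
for a,b in(((248,162),(320,175)),((302,204),(286,222)),((308,265),(214,239))):
    p,n=blob(gt,a,11);q,k=blob(gs,b,13);print(p,n,q,k,*tri(T,p,S,q))
c=quad(T,370,165,465,285)
r=cv2.minAreaRect(c);print(r,cv2.approxPolyDP(cv2.convexHull(c),5,True)[:,0].tolist())
for z in(0.026,):
    w=np.array([plane(T,p[0],z)[:2] for p in cv2.convexHull(c)],np.float32);print(z,cv2.minAreaRect(w*1000))
t=cv2.resize(T["color"][170:290,370:470],None,fx=4,fy=4,interpolation=2);s=cv2.resize(S["color"][310:420,200:380],None,fx=2.2,fy=2.2)
o=np.zeros((490,800,3),np.uint8);o[:480,:400]=t;o[:242,400:796]=s;cv2.imwrite("pics/c1.png",o[:,:,::-1])
E
```

```text
[246.2222 159.4074] 27 [320.6571 168.0571] 35 [0.6717 0.0703 0.0544] 0.0019733475966349397
[302.1071 201.6071] 28 [286.2979 220.9362] 47 [ 0.5802 -0.0546  0.055 ] 0.002427755987149569
[308.8462 263.9615] 26 [212.     237.3556] 45 [ 0.4464 -0.0706  0.0548] 0.002544051061824534
((414.72998046875, 224.38999938964844), (63.781036376953125, 85.70135498046875), 8.130102157592773) [[390, 178], [449, 189], [440, 271], [378, 259]]
0.026 ((542.294677734375, -308.51641845703125), (139.60482788085938, 190.6497039794922), 80.7158203125)
```

View pics/c1.png

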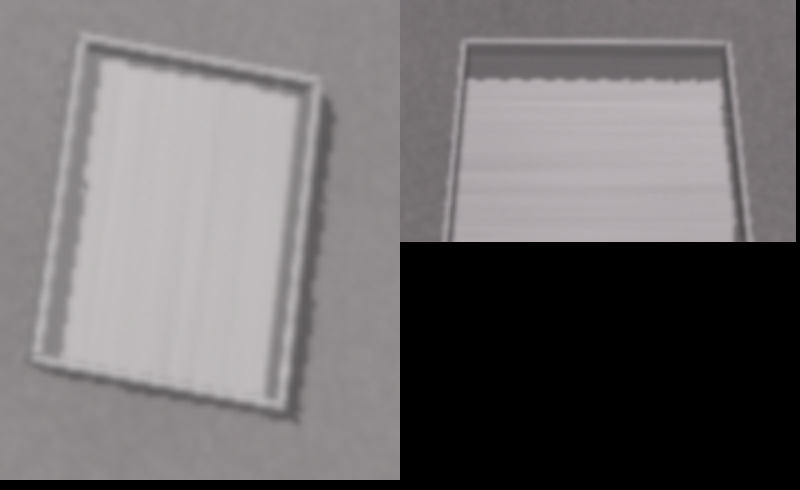

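The capacitor terminals measure about 55 mm high and the tray 190.6 × 139.6 mm, both matching the text. I'll check the tray rim and floor heights, then work out the first move.

```bash
cat >> h.py <<'E'
from scipy.spatial.transform import Rotation as Ro
def go(x,y,z,yd=80.7):
    s=env.observe();R=Ro.from_euler("xyz",s["tool_rot"],degrees=True)
    w=Ro.from_euler("xyz",[180,0,yd+90],degrees=True)
    print("rot",np.round((R.inv()*w).as_rotvec(degrees=True),2),"d",np.round(R.inv().apply(np.array([x,y,z])-s["eef_pos"]),4),"dist",round(float(np.linalg.norm(np.array([x,y,z])-s["eef_pos"])),3),"t",round(s["time"],2),"F",np.round(s["force"],1))
E
python3 - <<'E'
from h import *
T=env.get_image("top");S=env.get_image("side")
for a,b in(((390.5,179.3),(349,329.1)),((378.75,260),(229.5,328.6)),((395.75,185),(345.5,346.4)),((386.25,257.5),(230.9,346.4))):print(tri(T,a,S,b))
go(.5802,-.0546,.17)
E
```

```text
(array([ 0.64420754, -0.25764905,  0.02628435]), np.float64(0.0038927044824140873))
(array([ 0.46133027, -0.22729596,  0.02362488]), np.float64(0.004951891597346521))
(array([ 0.63639876, -0.27584767,  0.00595396]), np.float64(0.003965566543437942))
(array([ 0.46427663, -0.24899502,  0.00876159]), np.float64(0.0028245306084879016))
rot [-0.03  0.   -5.7 ] d [-0.5745 -0.5524  0.1223] dist 0.806 t 0.3 F [-0.7 -0.2 -0. ]
```

The rim comes out at about 25 mm and the floor at about 6 mm, consistent with 26 and 4 within measuring error. Moving over the middle capacitor.

Careful with the scale: shifts go in shares of 0.75 m and turns go in shares of 60 degrees. That gives: -0.5745 m is -0.766, -0.5524 m is -0.7365, -5.7 degrees is -0.095.

Emit:
send_path(
  offsets={"motion":[[0, 0, -0.0333, -0.3867, -0.368, 0.08, 0.06], [0, 0, -0.0333, -0.3867, -0.368, 0.08, 0.06], [0, 0, -0.0333, -0.3867, -0.368, 0.08, 0.06], [0, 0, -0.0333, -0.3867, -0.368, 0.08, 0.06], [0, 0, -0.095, -0.766, -0.7365, 0.1631, 0.06], [0, 0, -0.095, -0.766, -0.7365, 0.1631, 0.06], [0, 0, -0.095, -0.766, -0.7365, 0.1631, 0.06], [0, 0, -0.095, -0.766, -0.7365, 0.1631, 0.06], [0, 0, -0.095, -0.766, -0.7365, 0.1631, 0.06], [0, 0, -0.095, -0.766, -0.7365, 0.1631, 0.06], [0, 0, -0.095, -0.766, -0.7365, 0.1631, 0.06], [0, 0, -0.095, -0.766, -0.7365, 0.1631, 0.06]]},
  force=15,
)

```text
time: 1.3
eef_pos: [0.4247, 0.203, 0.2168]
tool_rot: [179.9, 0.0, 170.7]
force: [1.1, 0.9, 0.8]
grip_width: 0.0599
grip_force: 0.0
```

```bash
python3 -c "
from h import *
go(.5802,-.0546,.17)"
```

```text
rot [0.05 0.02 0.  ] d [-0.1951 -0.2291  0.0466] dist 0.305 t 1.3 F [1.1 0.9 0.8]
```

Scaled: -0.229 m is -0.3053, -0.195 m is -0.26.

Emit:
send_path(
  offsets={"motion":[[0, 0, 0, -0.26, -0.3053, 0.0613, 0.06], [0, 0, 0, -0.26, -0.3053, 0.0613, 0.06], [0, 0, 0, -0.26, -0.3053, 0.0613, 0.06], [0, 0, 0, -0.26, -0.3053, 0.0613, 0.06], [0, 0, 0, -0.26, -0.3053, 0.0613, 0.06], [0, 0, 0, -0.26, -0.3053, 0.0613, 0.06], [0, 0, 0, -0.26, -0.3053, 0.0613, 0.06], [0, 0, 0, -0.26, -0.3053, 0.0613, 0.06], [0, 0, 0, -0.26, -0.3053, 0.0613, 0.06], [0, 0, 0, -0.26, -0.3053, 0.0613, 0.06], [0, 0, 0, -0.26, -0.3053, 0.0613, 0.06]]},
)

```text
time: 2.22
eef_pos: [0.5792, -0.0515, 0.1706]
tool_rot: [180.0, -0.0, 170.8]
force: [-0.5, 0.4, 0.6]
grip_width: 0.0601
grip_force: 0.0
```

```bash
python3 -c "
from h import *
go(.5802,-.0546,.083)"
```

```text
rot [ 0.03 -0.03  0.05] d [-0.0016 -0.003   0.0876] dist 0.088 t 2.22 F [-0.5  0.4  0.6]
```

Scaled: 0.0875 m is 0.1167, 0.03 m is 0.04.

Emit:
send_path(
  offsets={"motion":[[0, 0, 0, -0.002, -0.004, 0.0133, 0.06], [0, 0, 0, -0.002, -0.004, 0.04, 0.06], [0, 0, 0, -0.002, -0.004, 0.1167, 0.06], [0, 0, 0, -0.002, -0.004, 0.1167, 0.06], [0, 0, 0, -0.002, -0.004, 0.1167, 0.06], [0, 0, 0, -0.002, -0.004, 0.1167, 0.06], [0, 0, 0, -0.002, -0.004, 0.1167, 0.06]]},
)

```text
time: 2.8
eef_pos: [0.5812, -0.0554, 0.0845]
tool_rot: [180.0, 0.1, 170.7]
force: [0.6, -0.8, 0.5]
grip_width: 0.0598
grip_force: 0.0
```

```bash
python3 - <<'E'
from h import *
go(.5802,-.0546,.083)
T=env.get_image("top")["color"][130:300,200:370];S=env.get_image("side")["color"][130:300,180:350]
cv2.imwrite("pics/g1.png",cv2.resize(np.hstack([T,S]),(800,400))[:,:,::-1])
E
```

```text
rot [0.03 0.1  0.04] d [0.0011 0.0006 0.0015] dist 0.002 t 2.8 F [ 0.6 -0.8  0.5]
```

View pics/g1.png

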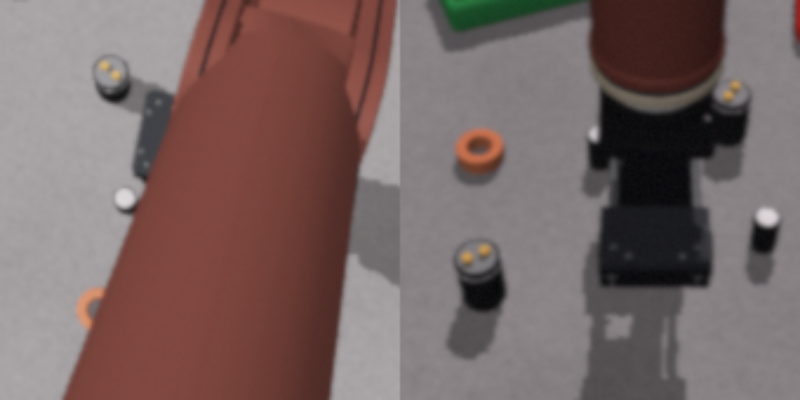

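The gripper stands over the middle capacitor with no contact force, and the other pieces are undisturbed. Closing at 15 N.

Emit:
send_path(
  offsets={"motion":[[0, 0, 0, 0, 0, 0, 0.02], [0, 0, 0, 0, 0, 0, 0.02], [0, 0, 0, 0, 0, 0, 0.02], [0, 0, 0, 0, 0, 0, 0.02], [0, 0, 0, 0, 0, 0, 0.02], [0, 0, 0, 0, 0, 0, 0.02], [0, 0, 0, 0, 0, 0, 0.02], [0, 0, 0, 0, 0, 0, 0.02]]},
  force=15,
)

```text
time: 3.57
eef_pos: [0.5805, -0.0557, 0.0834]
tool_rot: [180.0, 0.0, 170.7]
force: [-0.6, 0.1, 3.2]
grip_width: 0.0344
grip_force: 15.0
```

Emit:
send_path(
  offsets={"motion":[[0, 0, 0, 0, 0, -0.0267, 0.02], [0, 0, 0, 0, 0, -0.0533, 0.02], [0, 0, 0, 0, 0, -0.0933, 0.02], [0, 0, 0, 0, 0, -0.1067, 0.02], [0, 0, 0, 0, 0, -0.1067, 0.02], [0, 0, 0, 0, 0, -0.1067, 0.02]]},
)

```text
time: 4.07
eef_pos: [0.5805, -0.0556, 0.163]
tool_rot: [180.0, 0.0, 170.7]
force: [1.0, -0.9, -1.8]
grip_width: 0.0349
grip_force: 15.0
```

```bash
python3 -c "
from h import *
go(.5867,-.3158,.165)"
```

```text
rot [0.02 0.02 0.01] d [-0.0482 -0.2557 -0.0021] dist 0.26 t 4.07 F [ 1.  -0.9 -1.8]
```

Scaled: -0.2557 m is -0.3409, -0.06 m is -0.08.

Emit:
send_path(
  offsets={"motion":[[0, 0, 0, -0.0067, -0.0333, 0, 0.02], [0, 0, 0, -0.0147, -0.08, 0, 0.02], [0, 0, 0, -0.064, -0.3409, -0.0027, 0.02], [0, 0, 0, -0.064, -0.3409, -0.0027, 0.02], [0, 0, 0, -0.064, -0.3409, -0.0027, 0.02], [0, 0, 0, -0.064, -0.3409, -0.0027, 0.02], [0, 0, 0, -0.064, -0.3409, -0.0027, 0.02], [0, 0, 0, -0.064, -0.3409, -0.0027, 0.02], [0, 0, 0, -0.064, -0.3409, -0.0027, 0.02], [0, 0, 0, -0.064, -0.3409, -0.0027, 0.02], [0, 0, 0, -0.064, -0.3409, -0.0027, 0.02], [0, 0, 0, -0.064, -0.3409, -0.0027, 0.02]]},
)

```text
time: 5.07
eef_pos: [0.5869, -0.3141, 0.1645]
tool_rot: [179.9, -0.0, 170.8]
force: [-0.5, 0.8, -1.2]
grip_width: 0.0342
grip_force: 15.0
```

```bash
python3 - <<'E'
from h import *
go(.5867,-.3158,.089)
d=env.get_image("side");cv2.imwrite("pics/p1.png",d["color"][:,:,::-1])
E
```

```text
rot [ 0.05 -0.04  0.13] d [-0.0001 -0.0018  0.0755] dist 0.076 t 5.07 F [-0.5  0.8 -1.2]
```

View pics/p1.png

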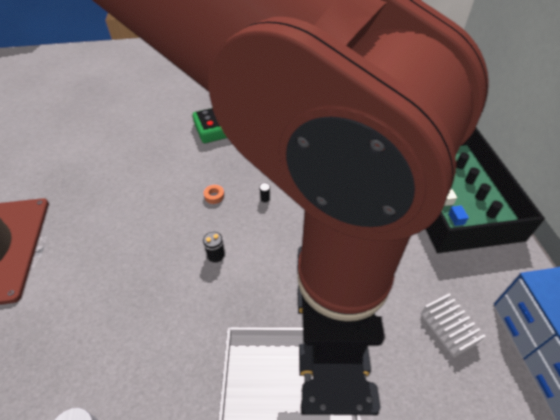

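The gripper is over the tray's far-x half at about (335,370), and the middle capacitor has left the bench. Lowering slowly near the floor.

Scaled: 0.0755 m is 0.1007, 0.073 m is 0.0973.

Emit:
send_path(
  offsets={"motion":[[0, 0, 0, 0, -0.002, 0.0267, 0.02], [0, 0, 0, 0, -0.002, 0.0667, 0.02], [0, 0, 0, 0, -0.002, 0.0867, 0.02], [0, 0, 0, 0, -0.002, 0.0933, 0.02], [0, 0, 0, 0, -0.002, 0.0973, 0.02], [0, 0, 0, 0, -0.002, 0.1007, 0.02], [0, 0, 0, 0, -0.002, 0.1007, 0.02], [0, 0, 0, 0, -0.002, 0.1007, 0.02], [0, 0, 0, 0, -0.002, 0.1007, 0.02]]},
)

```text
time: 5.87
eef_pos: [0.5867, -0.3177, 0.0908]
tool_rot: [-180.0, 0.1, 170.7]
force: [-0.1, -0.5, -0.1]
grip_width: 0.0345
grip_force: 15.0
```

```bash
python3 -c "
from h import *
go(.5867,-.3158,.0875)"
```

```text
rot [-0.02  0.08  0.  ] d [0.0003 0.0018 0.0033] dist 0.004 t 5.87 F [-0.1 -0.5 -0.1]
```

Scaled: 0.003 m is 0.004, 0.002 m is 0.0027.

Emit:
send_path(
  offsets={"motion":[[0, 0, 0, 0, 0, 0.0013, 0.02], [0, 0, 0, 0, 0, 0.0027, 0.02], [0, 0, 0, 0, 0, 0.004, 0.02], [0, 0, 0, 0, 0, 0.004, 0.02], [0, 0, 0, 0, 0, 0.004, 0.02]]},
)

```text
time: 6.28
eef_pos: [0.5864, -0.3175, 0.0874]
tool_rot: [180.0, 0.0, 170.7]
force: [-1.6, 1.2, 5.3]
grip_width: 0.0344
grip_force: 15.0
```

Upward force of 5 N means it is standing on the tray floor. Releasing and retreating.

Scaled: -0.09 m is -0.12, -0.08 m is -0.1067.

Emit:
send_path(
  offsets={"motion":[[0, 0, 0, 0, 0, 0, 0.06], [0, 0, 0, 0, 0, 0, 0.06], [0, 0, 0, 0, 0, 0, 0.06], [0, 0, 0, 0, 0, 0, 0.06], [0, 0, 0, 0, 0, 0, 0.06], [0, 0, 0, 0, 0, -0.0533, 0.06], [0, 0, 0, 0, 0, -0.1067, 0.06], [0, 0, 0, 0, 0, -0.12, 0.06], [0, 0, 0, 0, 0, -0.12, 0.06]]},
)

```text
time: 7.03
eef_pos: [0.5878, -0.3188, 0.1811]
tool_rot: [-179.9, 0.4, 170.7]
force: [0.8, -0.8, -0.2]
grip_width: 0.0602
grip_force: 0.0
```

```bash
python3 -c "
from h import *
go(.4464,-.0706,.17)"
```

```text
rot [-0.09  0.38 -0.02] d [0.1798 0.222  0.0096] dist 0.286 t 7.03 F [ 0.8 -0.8 -0.2]
```

Scaled: 0.223 m is 0.2973, 0.18 m is 0.24.

Emit:
send_path(
  offsets={"motion":[[0, 0, 0, 0.24, 0.2973, 0.0067, 0.06], [0, 0, 0, 0.24, 0.2973, 0.0067, 0.06], [0, 0, 0, 0.24, 0.2973, 0.0067, 0.06], [0, 0, 0, 0.24, 0.2973, 0.0067, 0.06], [0, 0, 0, 0.24, 0.2973, 0.0067, 0.06], [0, 0, 0, 0.24, 0.2973, 0.0067, 0.06], [0, 0, 0, 0.24, 0.2973, 0.0067, 0.06], [0, 0, 0, 0.24, 0.2973, 0.0067, 0.06], [0, 0, 0, 0.24, 0.2973, 0.0067, 0.06], [0, 0, 0, 0.24, 0.2973, 0.0067, 0.06], [0, 0, 0, 0.24, 0.2973, 0.0067, 0.06], [0, 0, 0, 0.24, 0.2973, 0.0067, 0.06]]},
)

```text
time: 8.03
eef_pos: [0.445, -0.0694, 0.1716]
tool_rot: [-180.0, -0.0, 170.6]
force: [-0.1, 0.3, -0.6]
grip_width: 0.06
grip_force: 0.0
```

```bash
python3 - <<'E'
from h import *
go(.4464,-.0706,.083)
d=env.get_image("side");cv2.imwrite("pics/p2.png",d["color"][:,:,::-1])
E
```

```text
rot [-0.05 -0.   -0.12] d [-0.0016 -0.0009  0.0886] dist 0.089 t 8.03 F [-0.1  0.3 -0.6]
```

View pics/p2.png

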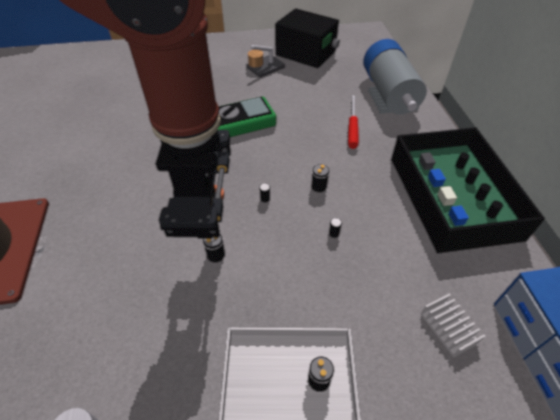

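The first capacitor stands upright in the tray at (320,372), and the gripper is above the next one at (214,248). Descending.

Emit:
send_path(
  offsets={"motion":[[0, 0, 0, -0.0013, -0.0013, 0.0133, 0.06], [0, 0, 0, -0.0013, -0.0013, 0.0533, 0.06], [0, 0, 0, -0.0013, -0.0013, 0.1173, 0.06], [0, 0, 0, -0.0013, -0.0013, 0.1173, 0.06], [0, 0, 0, -0.0013, -0.0013, 0.1173, 0.06], [0, 0, 0, -0.0013, -0.0013, 0.1173, 0.06], [0, 0, 0, -0.0013, -0.0013, 0.1173, 0.06]]},
)

```text
time: 8.67
eef_pos: [0.4466, -0.0697, 0.0853]
tool_rot: [180.0, 0.1, 170.7]
force: [1.0, -0.0, 0.2]
grip_width: 0.06
grip_force: 0.0
```

Emit:
send_path(
  offsets={"motion":[[0, 0, 0, 0, 0, 0, 0.02], [0, 0, 0, 0, 0, 0, 0.02], [0, 0, 0, 0, 0, 0, 0.02], [0, 0, 0, 0, 0, 0, 0.02], [0, 0, 0, 0, 0, 0, 0.02], [0, 0, 0, 0, 0, 0, 0.02], [0, 0, 0, 0, 0, 0, 0.02], [0, 0, 0, 0, 0, 0, 0.02]]},
  force=15,
)

```text
time: 9.33
eef_pos: [0.4457, -0.0693, 0.084]
tool_rot: [180.0, 0.0, 170.7]
force: [-1.9, 0.6, 6.6]
grip_width: 0.0348
grip_force: 15.0
```

Scaled: -0.08 m is -0.1067, -0.07 m is -0.0933.

Emit:
send_path(
  offsets={"motion":[[0, 0, 0, 0, 0, -0.0267, 0.02], [0, 0, 0, 0, 0, -0.0533, 0.02], [0, 0, 0, 0, 0, -0.0933, 0.02], [0, 0, 0, 0, 0, -0.1067, 0.02], [0, 0, 0, 0, 0, -0.1067, 0.02], [0, 0, 0, 0, 0, -0.1067, 0.02]]},
)

```text
time: 9.83
eef_pos: [0.4456, -0.0691, 0.1635]
tool_rot: [180.0, 0.0, 170.7]
force: [0.3, 0.4, -1.5]
grip_width: 0.0347
grip_force: 15.0
```

```bash
python3 -c "
from h import *
go(.4979,-.3012,.165)"
```

```text
rot [0.04 0.04 0.02] d [-0.0891 -0.2206 -0.0016] dist 0.238 t 9.83 F [ 0.3  0.4 -1.5]
```

Scaled: -0.2206 m is -0.2941, -0.089 m is -0.1187.

Emit:
send_path(
  offsets={"motion":[[0, 0, 0, -0.0133, -0.0333, 0, 0.02], [0, 0, 0, -0.032, -0.08, 0, 0.02], [0, 0, 0, -0.1187, -0.2941, -0.0027, 0.02], [0, 0, 0, -0.1187, -0.2941, -0.0027, 0.02], [0, 0, 0, -0.1187, -0.2941, -0.0027, 0.02], [0, 0, 0, -0.1187, -0.2941, -0.0027, 0.02], [0, 0, 0, -0.1187, -0.2941, -0.0027, 0.02], [0, 0, 0, -0.1187, -0.2941, -0.0027, 0.02], [0, 0, 0, -0.1187, -0.2941, -0.0027, 0.02], [0, 0, 0, -0.1187, -0.2941, -0.0027, 0.02], [0, 0, 0, -0.1187, -0.2941, -0.0027, 0.02], [0, 0, 0, -0.1187, -0.2941, -0.0027, 0.02]]},
)

```text
time: 10.83
eef_pos: [0.4979, -0.2999, 0.1655]
tool_rot: [179.9, -0.0, 170.8]
force: [-0.2, 0.7, -0.7]
grip_width: 0.0344
grip_force: 15.0
```

```bash
python3 -c "
from h import *
go(.4979,-.3012,.0885)"
```

```text
rot [ 0.05 -0.    0.11] d [-0.0002 -0.0013  0.077 ] dist 0.077 t 10.83 F [-0.2  0.7 -0.7]
```

Scaled: 0.078 m is 0.104, 0.077 m is 0.1027.

Emit:
send_path(
  offsets={"motion":[[0, 0, 0, 0, 0, 0.0267, 0.02], [0, 0, 0, 0, 0, 0.0667, 0.02], [0, 0, 0, 0, 0, 0.0867, 0.02], [0, 0, 0, 0, 0, 0.0933, 0.02], [0, 0, 0, 0, 0, 0.0973, 0.02], [0, 0, 0, 0, 0, 0.1007, 0.02], [0, 0, 0, 0, 0, 0.1027, 0.02], [0, 0, 0, 0, 0, 0.104, 0.02], [0, 0, 0, 0, 0, 0.104, 0.02], [0, 0, 0, 0, 0, 0.104, 0.02]]},
)

```text
time: 11.67
eef_pos: [0.4979, -0.3016, 0.0883]
tool_rot: [-180.0, 0.0, 170.7]
force: [-0.7, -0.0, -0.7]
grip_width: 0.0348
grip_force: 15.0
```

Scaled: 0.001 m is 0.0013, 0.0005 m is 0.0007.

Emit:
send_path(
  offsets={"motion":[[0, 0, 0, 0, 0, 0.0007, 0.02], [0, 0, 0, 0, 0, 0.0013, 0.02], [0, 0, 0, 0, 0, 0.0013, 0.02], [0, 0, 0, 0, 0, 0.0013, 0.02]]},
)

```text
time: 12.0
eef_pos: [0.498, -0.3017, 0.0881]
tool_rot: [180.0, 0.1, 170.7]
force: [-3.9, 3.4, 12.5]
grip_width: 0.0344
grip_force: 15.0
```

Contact with the floor (12 N). Releasing, going up and moving aside.

Scaled: -0.13 m is -0.1733, -0.1 m is -0.1333.

Emit:
send_path(
  offsets={"motion":[[0, 0, 0, 0, 0, 0, 0.06], [0, 0, 0, 0, 0, 0, 0.06], [0, 0, 0, 0, 0, 0, 0.06], [0, 0, 0, 0, 0, 0, 0.06], [0, 0, 0, 0, 0, 0, 0.06], [0, 0, 0, 0, 0, -0.04, 0.06], [0, 0, 0, 0, 0, -0.08, 0.06], [0, 0, 0, 0, 0, -0.1333, 0.06], [0, 0, 0, 0, 0, -0.1733, 0.06], [0, 0, 0, 0, 0, -0.1733, 0.06]]},
)

```text
time: 12.83
eef_pos: [0.4996, -0.3033, 0.2229]
tool_rot: [-179.9, 0.5, 170.7]
force: [0.3, -0.5, -0.5]
grip_width: 0.0598
grip_force: 0.0
```

Emit:
send_path(
  offsets={"motion":[[0, 0, 0, 0.0533, 0.2, 0, 0.06], [0, 0, 0, 0.0533, 0.2, 0, 0.06], [0, 0, 0, 0.0533, 0.2, 0, 0.06], [0, 0, 0, 0.0533, 0.2, 0, 0.06], [0, 0, 0, 0.0533, 0.3333, 0, 0.06], [0, 0, 0, 0.0533, 0.3333, 0, 0.06], [0, 0, 0, 0.0533, 0.3333, 0, 0.06], [0, 0, 0, 0.0533, 0.3333, 0, 0.06], [0, 0, 0, 0.0533, 0.3333, 0, 0.06], [0, 0, 0, 0.0533, 0.3333, 0, 0.06]]},
)

```text
time: 13.67
eef_pos: [0.4984, -0.0494, 0.2166]
tool_rot: [-180.0, -0.0, 170.6]
force: [-0.7, -1.5, -0.2]
grip_width: 0.0599
grip_force: 0.0
```

```bash
python3 - <<'E'
from h import *
T=env.get_image("top");S=env.get_image("side")
a=T["color"];b=S["color"]
cv2.imwrite("pics/f.png",cv2.resize(np.hstack([a,b]),(800,300),interpolation=3)[:,:,::-1])
np.set_printoptions(precision=4,suppress=True)
m=gold(T);m[:, :385]=0;m[:,445:]=0;m[:180]=0;m[270:]=0
k=cv2.inRange(S["color"],(0,)*3,(70,)*3)
n,l,st,c=cv2.connectedComponentsWithStats(cv2.dilate(m,np.ones((5,5))));print(st[1:],c[1:])
for p in c[1:]:print(plane(T,p,.059))
E
```

```text
[[416 199  15   8 113]
 [412 235  11  14 115]] [[423.1239 202.354 ]
 [417.1739 241.6174]]
[ 0.5838 -0.3172  0.059 ]
[ 0.498 -0.301  0.059]
```

View pics/f.png

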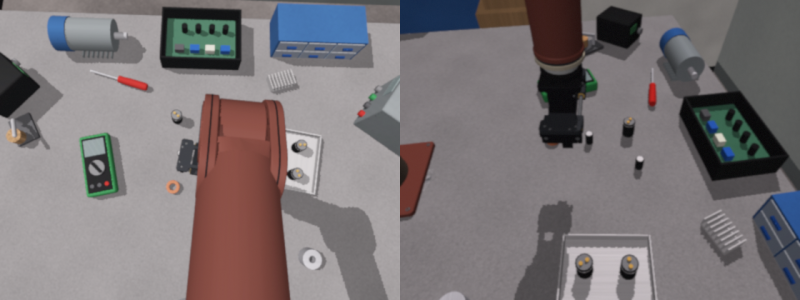

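Both capacitors stand upright in the tray, at (301,147) and (297,173) in the top half and (584,264) and (629,265) in the side half. Their measured spots, (0.584,-0.317) and (0.498,-0.301), match the targets. The third is still at its bench place and the arm is clear.

```bash
python3 -c "
from rig import env
print(env.hand_in())"
```

```text
the job is handed in; nothing more can be done
None
```

Two big capacitors stand upright on the tray floor, the third is untouched on the bench, and I handed the job in at about 14 s of the 48 s allowed; no verdict was returned.

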